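# Ground a flat sample case on end and push it through the sprung leaves of a dust hood

### The arm

A 6-joint arm with a two-finger parallel gripper is mounted at the origin on the work surface. World frame = base frame: x ahead of the robot, y to its left, z up, the work surface at z = 0. Lengths are in mm, angles in rad, forces in N, time in s.
With the tool pointing down it reaches from about 350 to 875 mm from the base axis. Payload 4.2 kg.
Tool frame: the origin (TCP) lies at the very end of the fingers, on their centre line; the grasp point (between the pads) lies 19 mm behind it; z points along the fingers, y is the line along which they close (so a half turn about z gives the same grasp; the last joint's range is limited). The gripper opens to 85 mm and grips with 20 to 120 N. Pads are 22 mm wide; open, the fingers measure 114 mm over their backs; the gripper's body (76 mm by 85 mm) begins 54 mm behind the grasp point. The pads swing forward as they close: fully open they stand 13 mm farther back than shut.
Start: joints at [-0.976, 0.385, 0.008, 0, -1.194, -0.259], TCP at [205.968, -590.065, 231.312] pointing down, gripper open.
Joint ranges: [-3.14, 3.14], [-1.21, 2.06], [-1.07, 1.41], [-3.16, 2.05], [-2.99, -0.16], [-3.1, 3.1]. Speed limits (rad/s): [2.79, 2.79, 3.14, 3.14, 3.14, 3.14].

### API

Orientations are given as a unit quaternion [x, y, z, w].
In Python, from bench import arm gives the robot as it stands.
- The arm moves only by the tool servo_tool, never from a script. Its argument "rows" is a list that holds one entry, the list of rows, each a list of 7 numbers: the finger opening in mm, from 0 to 85.4, then the shift along the tool's x, y, z in mm, then the turn, a rotation vector about the tool's x, y, z in rad. A call has 1 to 10 rows; each row is the pose to reach, as a shift and turn from the pose commanded when the call began, along the tool's axes at that moment; what a row does not reach only later rows make up. A row lasts 1/8 s, in which the tool goes at most 62.5 mm and 10.7 degrees, less where a joint would pass 70% of its speed; a pose out of reach is approached as far as the arm can. A call with a gripper value outside its range is refused whole. The fingers move at their own pace and stop on an object; the grip force is fixed at half the most. Time passes only in rows, so rows that repeat a pose let the fingers close. It gives the time, the measured TCP pose, the force, the opening and the grip force at its end, in the units of the state.
- arm.read_state(): the state, without advancing time (a new reading comes with each control period).
- arm.get_image(name): name is "scene" or "top" or "wrist"; returns the picture (480x640x3 uint8, red, green, blue); there is no depth.
- arm.camera_params(name): a dict with "intrinsics" (3x3 intrinsics, pixels), "R" (3x3) and "t" (3): a world point X has camera coordinates R X + t. Camera axes: x right, y down, z forward; pixel columns grow to the right and rows downward; lengths in mm; the calibration is good to about 2 mm. The wrist camera is an equidistant fisheye: a pixel r from the principal point sees the ray r / f radians off the axis. A picture is of the moment at which its call begins: read the wrist's pose just before it. camera_params takes no time and is no camera call; for the wrist camera it gives the pose at the moment of the call.
- arm.job_done(): hands the job in; it is judged then, once.
The state is a dict: "clock": time; "joints": joint angles; "joint_vel": joint speeds; "joint_efforts": joint torques, N m; "position": TCP position; "ee_rot": TCP orientation; "contact_force": force on the tool from outside, world axes, zero at the start; "wrist_torque": the same for the moment, N m; "gripper_width": finger opening in mm; "grasp_force": force on a finger pad.
Only numpy, scipy, OpenCV 4.12 (cv2) and the standard library are available. Lean on these libraries where they do the work, as an engineer would, in place of code of your own. Each camera call takes 0.05 s, during which the arm holds its last target. There are 200 camera calls.

### The job

Stand the small flat grey sample case upright on one of its short ends on the square steel grounding plate and let go of it, so that it discharges. Then take it again by its top edge, set it down upright between the two rails in front of the clear dust hood, still outside the closed leaves and with its broad faces towards the rails, and push it from behind, upright, in through the two sprung leaves until they close behind it. Leave the other things on the bench where they are.

Things in the scene. Friction and masses are not known exactly. Their poses are not given: they have to be found in the camera images.
- case: Small closed flat sample case, grey with a white panel on top; a rigid box 92 x 62 x 22 mm, 0.14 kg. Origin at its centre; x along the 92 mm length, y the 62 mm width, z the 22 mm thickness. Starts lying flat on the bench (origin 11 mm up). On a short end its x axis is vertical, either way up, and it stands by itself, 92 mm tall on a 62 x 22 mm foot.
- plate: Square bare steel grounding plate fixed on the bench, 120 x 120 mm, 6 mm thick. Origin at the centre of its underside; its top is 6 mm up.
- hood: Fixed clear dust hood with a lane before it. Origin on the bench under the middle of the closed leaves; x leads level from the lane into the hood, y to the left seen that way, z up. A level floor, top 4 mm up (60 mm wide before the hood), runs from x = -105 to +130 mm. The hood stands at x = 0 to 130 mm, 160 mm wide, top 110 mm up; its back wall is at x = 126 mm.
- lane (a point): Point on the lane floor (4 mm up) midway between the rails, 50 mm before the leaves: a good middle for the case's foot. Axes as the hood's. The two white rails run along x from 100 mm before the leaves to 125 mm behind them, 6 mm thick, tops 24 mm up, 32 mm clear between them. Nothing stands above the rails before the leaves. The case goes in with its 62 mm width along x.
- leaf_plane (a point): Point on the lane floor (4 mm up) under the meeting edges of the closed leaves. Axes as the hood's. The hood's front is a low clear pane only 72 mm tall, with a middle opening 50 mm wide for the leaves and no lintel above; the case stands taller than the pane.
- notch (a point): Middle of the inner end of an open notch in the hood's roof (110 mm up, 80 mm behind the leaves). The notch is 110 mm wide and runs from here to the front, so that shut fingers pointing down can follow the case in, between the leaves. Pushed higher than about 50 mm above the bench, the case may tip forward.
- leaf_left (a joint): Left one (hood +y) of two white upright leaves, each 24.5 mm wide, 3 mm thick, 28 to 72 mm up, hinged at the sides of the opening (hood y = +25 and -25 mm). 0 = closed; grows to 1.5 rad as it swings into the hood, never outwards. A light spring (1 to 2 N at its edge) shuts it. They fall shut once the case's rear is about 25 mm past the leaf plane.
- leaf_right (a joint): The right one (hood -y) of the two leaves, mirrored; 0 = closed, grows to 1.5 rad as it swings into the hood.
- can: Bystander, to be left alone: closed steel can, 64 mm across, 85 mm tall.
- bin: Bystander, to be left alone: open blue plastic bin 100 x 150 x 60 mm.
- bottle: Bystander, to be left alone: white plastic bottle with a cap, 56 mm across, 130 mm tall.
- brush: Bystander, to be left alone: hand brush lying flat.
- driver: Bystander, to be left alone: screwdriver lying flat.
- lens: Bystander, to be left alone: low round black lens cap, 66 mm across, 26 mm tall.
- tray: Bystander, to be left alone: large flat clear tray of parts, 200 x 150 x 22 mm.
Things that resemble listed ones, but are neither listed nor needed, are in the scene too. Of the things that look like the case, the larger one is meant.

How it is judged (in metres and radians):
On the way, in this order (a step that is already met when the one before it is completed fails the run):
1. The case stands upright on a short end on the grounding plate, let go (angle between the x axis of case and the z axis of hood, either way round below 0.09 rad and x of case in the frame of plate between -0.058 and 0.058 m and y of case in the frame of plate between -0.058 and 0.058 m and z of case in the frame of plate between 0.047 and 0.057 m and contact force between case and the fingers below 0.05 N), for 0.3 s.
2. The case stands upright between the rails in front of the closed leaves, its broad faces towards the rails (angle between the x axis of case and the z axis of hood, either way round below 0.09 rad and angle between the z axis of case and the y axis of hood, either way round below 0.25 rad and x of case in the frame of hood between -0.1 and -0.026 m and y of case in the frame of hood between -0.012 and 0.012 m and z of case in the frame of hood between 0.045 and 0.055 m and value of joint each of leaf_left, leaf_right below 0.08 rad), for 0.2 s.
3. The upright case is on its way through and holds both leaves open (angle between the x axis of case and the z axis of hood, either way round below 0.2 rad and x of case in the frame of hood between -0.02 and 0.045 m and z of case in the frame of hood between 0.043 and 0.057 m and value of joint each of leaf_left, leaf_right above 0.3 rad), for 0.1 s.
At the end, for the whole second after the job is handed in: The case stands at rest on a short end between the rails inside the hood, within 5 degrees of upright (its centre 46 to 100 mm behind the leaf plane and within 14 mm of the lane's middle line, 45 to 55 mm above the bench), and both leaves are closed (below 0.06 rad) (angle between the x axis of case and the z axis of hood, either way round below 0.09 rad and x of case in the frame of hood between 0.046 and 0.1 m and y of case in the frame of hood between -0.014 and 0.014 m and z of case in the frame of hood between 0.045 and 0.055 m and value of joint each of leaf_left, leaf_right below 0.06 rad and linear speed of case below 0.02 m/s and angular speed of case below 0.1 rad/s); the robot touches nothing.
It fails at once if One of the bystanders (can, bin, bottle, brush, driver, lens, tray) is moved by more than 25 mm (distance of any of can, bin, bottle, brush, driver, lens, tray from where it was at the start of the episode above 0.025 m).
It also fails if it takes over 72 s, if anything falls off the work surface, if the arm or the gripper's body presses on something with over 40 N, if the wrist force passes 120 N, or if a joint passes its speed limit or range.

## Working session

There is one attempt and no reset: what is moved stays moved. The work goes in short steps, Python scripts to look and compute and a tool call to move; the robot and the scene stay as the last step left them, time stands still between calls to the robot, and variables do not carry over. Pictures are saved under pics/ and viewed, at most 10 in all, crops included, and the job is handed in when it is done.

Besides the shell and the picture viewer there is one more tool, called after "Call:" in YAML: its name, and indented under it one key for each argument. servo_tool: Moves the arm, as the interface text tells. Its arguments: {"type":"object","properties":{"rows":{"type":"array"}},"required":["rows"]}

```bash
mkdir -p pics; ls
python3 - <<'E'
from bench import arm
import cv2
for n in("scene","top"):
    cv2.imwrite(f"pics/{n}0.png",arm.get_image(n)[:,:,::-1])
    p=arm.camera_params(n);print(n,p)
s=arm.read_state();print(s["clock"],s["position"],s["ee_rot"],s["gripper_width"])
E
```

```text
pics
scene {'intrinsics': array([[613.12047247,   0.        , 317.36024996],
       [  0.        , 613.12047247, 235.46428941],
       [  0.        ,   0.        ,   1.        ]]), 'R': array([[-0.55895876,  0.8290698 , -0.01443512],
       [ 0.7074801 ,  0.46775876, -0.52978641],
       [-0.43247776, -0.30634132, -0.84800824]]), 't': array([ 248.18006084, -362.09790611, 1850.7458546 ])}
top {'intrinsics': array([[467.70752604,   0.        , 319.18948996],
       [  0.        , 467.70752604, 239.37026457],
       [  0.        ,   0.        ,   1.        ]]), 'R': array([[-0.01710821, -0.99982919,  0.0069925 ],
       [-0.99325392,  0.01619266, -0.11482352],
       [ 0.11469068, -0.00890976, -0.9933613 ]]), 't': array([  65.64349123,  549.29825786, 1202.99655559])}
0.1 [ 205.82432934 -589.60422275  230.32557581] [-1.67054205e-01  9.85947235e-01  9.43432126e-04 -2.26921789e-04] 85.29897879116965
```

View pics/top0.png

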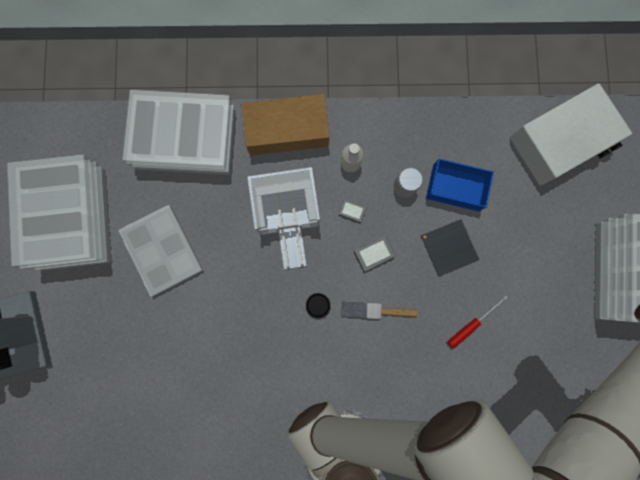

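View pics/scene0.png

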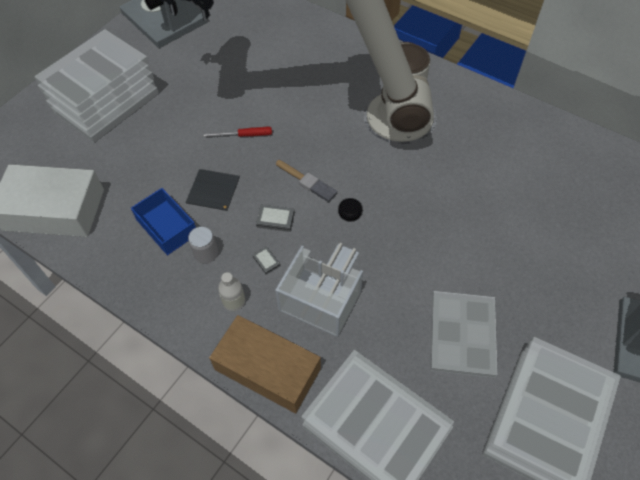

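In the top view, two things look like the case: a larger one at (374,254) and a smaller one at (352,211). The larger one is meant. The plate is the dark square at (450,247), and the hood is at (284,200) with its lane coming out to (293,265). I'll measure them and check with a crop.

```bash
cat > h.py <<'E'
import numpy as np, cv2
from bench import arm
def ray(cam,uv,P=None):
    P=P or arm.camera_params(cam); K=np.array(P["intrinsics"]);R=np.array(P["R"]);t=np.array(P["t"])
    q=np.array([(uv[0]-K[0,2])/K[0,0],(uv[1]-K[1,2])/K[1,1]])
    if cam=="wrist":
        th=np.linalg.norm(q); d=np.r_[q/max(th,1e-9)*np.sin(th),np.cos(th)]
    else: d=np.r_[q,1]
    return -R.T@t, R.T@d
def on(cam,uv,z,P=None):
    c,d=ray(cam,uv,P); return c+d*(z-c[2])/d[2]
def proj(cam,X,P=None):
    P=P or arm.camera_params(cam); K=np.array(P["intrinsics"])
    c=np.array(P["R"])@X+np.array(P["t"])
    if cam=="wrist":
        r=np.hypot(c[0],c[1]);th=np.arctan2(r,c[2]);q=c[:2]/max(r,1e-9)*th
    else: q=c[:2]/c[2]
    return q*[K[0,0],K[1,1]]+K[:2,2]
def rect(cam,mask,z,P=None):
    "min-area rectangle on plane z of the largest blob"
    c=max(cv2.findContours(mask.astype(np.uint8),cv2.RETR_EXTERNAL,cv2.CHAIN_APPROX_NONE)[0],key=cv2.contourArea)[:,0]
    w=np.array([on(cam,p,z,P)[:2] for p in c],np.float32)
    return cv2.minAreaRect(w),c.mean(0)
E
python3 - <<'E'
from h import *
im=cv2.imread("pics/top0.png"); hsv=cv2.cvtColor(im,cv2.COLOR_BGR2HSV); g=cv2.cvtColor(im,cv2.COLOR_BGR2GRAY)
def win(m,x0,x1,y0,y1):
    o=np.zeros_like(m);o[y0:y1,x0:x1]=m[y0:y1,x0:x1];return o
print("ref gray",g[255,374],g[280,374],g[247,450],g[205,283])
P=arm.camera_params("top")
print("panel big",rect("top",win(g>150,350,398,236,276),22))
print("panel small",rect("top",win(g>150,335,368,198,226),15))
print("plate",rect("top",win(g<62,415,485,215,280),6))
S=cv2.imread("pics/scene0.png");gs=cv2.cvtColor(S,cv2.COLOR_BGR2GRAY)
print("scene panel",rect("scene",win(gs>150,255,296,203,232),22))
print("scene plate",rect("scene",win(gs<62,180,245,165,215),6), gs[190,215])
a=cv2.resize(im[150:290,230:490],None,fx=3,fy=3,interpolation=cv2.INTER_CUBIC)
cv2.imwrite("pics/crop1.png",a)
E
```

```text
ref gray 187 105 57 103
panel big (((512.7937622070312, -89.75299072265625), (43.94422912597656, 69.39472198486328), 25.069171905517578), array([374.44594595, 252.93243243]))
panel small (((630.4447021484375, -33.49085235595703), (49.34267807006836, 31.185230255126953), 70.2809066772461), array([352.03846154, 210.07692308]))
plate (((525.486083984375, -293.54052734375), (116.28424072265625, 117.7996597290039), 21.324995040893555), array([448.09815951, 247.27607362]))
scene panel (((512.6240234375, -91.28046417236328), (42.29949951171875, 68.3265151977539), 24.943584442138672), array([274.54166667, 215.44444444]))
scene plate (((528.6243896484375, -294.6182861328125), (118.23301696777344, 117.68592834472656), 20.9119873046875), array([212.64539007, 189.58865248])) 54
```

View pics/crop1.png

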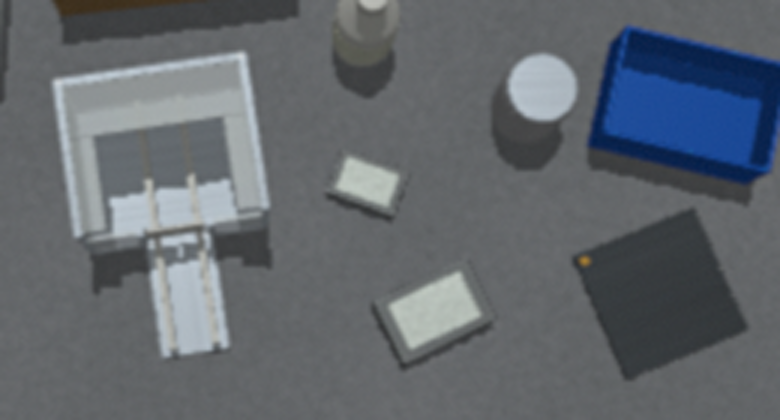

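The crop confirms it: the larger case is at crop (435,312), world (513,-90), with its long axis at heading 115°. The look-alike at crop (366,183) is clearly smaller. The plate is at about (527,-294). I'll go above the case with the tool's y axis across its width and look from there.

Call:
servo_tool:
  rows:
    - [[85,-45,37,0,0,0,-0.17],[85,-91,74,0,0,0,-0.34],[85,-136,111,0,0,0,-0.5],[85,-181,148,0,0,0,-0.67],[85,-227,185,0,0,0,-0.84],[85,-272,223,0,0,0,-1.01],[85,-317,260,0,0,0,-1.18],[85,-362,297,0,0,0,-1.34],[85,-408,334,0,0,0,-1.51],[85,-453,371,0,0,0,-1.68]]

```text
clock: 1.35
position: [511.9, -88.6, 231.1]
ee_rot: [0.847, -0.531, -0.0, 0.0]
contact_force: [0.5, -1.1, 0.8]
gripper_width: 85.3
grasp_force: 0.0
```

```bash
cat >> h.py <<'E'
from scipy.spatial.transform import Rotation as Ro
def goal(pos,tilt,head,s=None):
    """rows numbers (shift, rotvec) to TCP pos with tool y heading (deg), tool tilted about its y (deg)"""
    s=s or arm.read_state(); R0=Ro.from_quat(s["ee_rot"])
    h=np.deg2rad(head); y=np.array([np.cos(h),np.sin(h),0]); z=np.array([0,0,-1.]); x=np.cross(y,z)
    Rt=Ro.from_matrix(np.c_[x,y,z])*Ro.from_euler("y",tilt,degrees=True)
    return R0.inv().apply(np.array(pos)-s["position"]).round(1),(R0.inv()*Rt).as_rotvec().round(3),Rt
def show():
    s=arm.read_state(); M=Ro.from_quat(s["ee_rot"]).as_matrix()
    print("t",round(s["clock"],2),"pos",s["position"].round(1),"yhead",np.rad2deg(np.arctan2(M[1,1],M[0,1])).round(1),"z",M[:,2].round(3),"w",round(s["gripper_width"],1),"F",np.round(s["contact_force"],1),"grip",s["grasp_force"],"q",np.round(s["joints"],2))
E
python3 - <<'E'
from h import *
show(); P=arm.camera_params("wrist"); im=arm.get_image("wrist"); cv2.imwrite("pics/w1.png",im[:,:,::-1])
import pickle; pickle.dump(P,open("w1.pkl","wb")); print(P)
E
```

```text
t 1.35 pos [511.9 -88.6 231.1] yhead -154.2 z [-0.  0. -1.] w 85.3 F [ 0.5 -1.1  0.8] grip 0.0 q [ 0.14  0.21 -0.25 -0.   -1.12  0.31]
{'intrinsics': array([[371.64829954,   0.        , 316.57061673],
       [  0.        , 371.64829954, 242.33195649],
       [  0.        ,   0.        ,   1.        ]]), 'R': array([[-8.99820537e-01, -4.36260015e-01, -4.48800487e-04],
       [-4.17644112e-01,  8.61125552e-01,  2.89889944e-01],
       [-1.26080918e-01,  2.61036364e-01, -9.57059883e-01]]), 't': array([421.83757739, 252.0140743 , 467.07411058])}
```

View pics/w1.png

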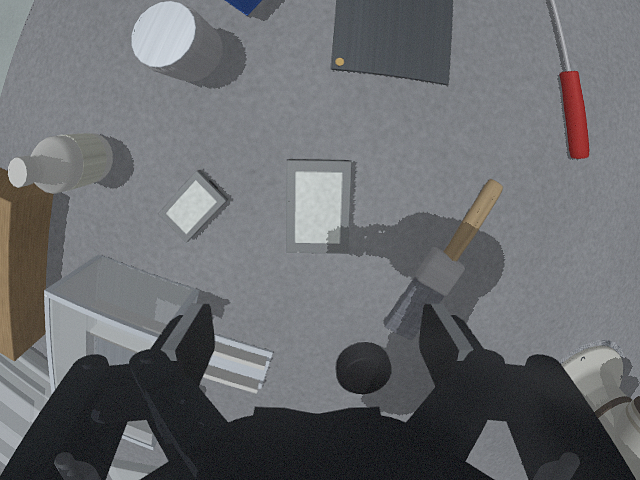

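The wrist view shows the case at about (320,206), the plate's edge at the top (330–450, 70–85) and the front end of the lane at (265,370). I'll measure the case corners from the panel and the outline.

Run:
```python
from h import *
import pickle; P=pickle.load(open("w1.pkl","rb"))
g=cv2.cvtColor(cv2.imread("pics/w1.png"),cv2.COLOR_BGR2GRAY)
m=np.zeros(g.shape,np.uint8); m[150:260,280:356]=g[150:260,280:356]>185
print(rect("wrist",m,22,P))
for p in [(288,160),(351,160),(288,252),(351,252)]: print(p,on("wrist",p,22,P).round(1))
for p in [(335,0),(331,70),(449,85)]: print("plate",on("wrist",p,6,P).round(1))
print("brush",on("wrist",(440,270),20,P).round(),"lane end",on("wrist",(272,352),24,P).round(),on("wrist",(262,387),24,P).round())
c=np.array([512.5,-90.5]);u=np.array([np.cos(np.deg2rad(-64.9)),np.sin(np.deg2rad(-64.9))])
g2=np.r_[c+u*18,20]
for t in(-40,):
  for zz in(90,18):
    Rt=goal([0,0,0],t,205.1)[2]
    tcp=np.r_[c+u*18,zz]+Rt.apply([0,0,12])*0
    print(t,zz,tcp.round(1),goal(tcp,t,205.1)[:2])
```

```text
(((511.6493225097656, -90.50204467773438), (43.46809005737305, 69.67793273925781), 24.606952667236328), array([316.76444444, 206.01777778]))
(288, 160) [ 557.  -120.2   22. ]
(351, 160) [ 503.5 -146.2   22. ]
(288, 252) [518.6 -37.3  22. ]
(351, 252) [461.9 -64.8  22. ]
plate [ 587.7 -286.8    6. ]
plate [ 558.8 -217.7    6. ]
plate [ 447.3 -262.4    6. ]
brush [366. -88.  20.] lane end [486.  78.  24.] [477. 132.  24.]
-40 90 [ 520.1 -106.8   90. ] (array([ 21.9,   6.2, 140.9]), array([ 0.005, -0.699,  0.022]))
-40 18 [ 520.1 -106.8   18. ] (array([ 21.9,   6.4, 212.9]), array([ 0.005, -0.699,  0.022]))
```

Run:
```python
from h import *
c=np.array([511.7,-90.8]);u=np.array([np.cos(np.deg2rad(-65.1)),np.sin(np.deg2rad(-65.1))])
for zz in(70,10): print(goal(np.r_[c+u*16,zz],-35,204.9)[:2])
print(goal(np.r_[c+u*16,0],-35,204.9)[2].inv().apply([0,0,-60]))
```

```text
(array([ 19.9,   7.1, 160.9]), array([ 0.005, -0.611,  0.025]))
(array([ 19.8,   7.3, 220.9]), array([ 0.005, -0.611,  0.025]))
[ 3.44145862e+01 -3.33066907e-15  4.91491227e+01]
```

Call:
servo_tool:
  rows:
    - [[85,4,1,40,0,-0.15,0.005],[85,8,3,80,0,-0.3,0.01],[85,14,5,120,0,-0.45,0.02],[85,20,7,161,0.005,-0.611,0.025],[85,20,7,161,0.005,-0.611,0.025],[85,20,7,185,0.005,-0.611,0.025],[85,20,7,205,0.005,-0.611,0.025],[85,20,7,215,0.005,-0.611,0.025],[85,20,7,221,0.005,-0.611,0.025],[85,20,7,221,0.005,-0.611,0.025]]

```text
clock: 2.65
position: [513.9, -111.4, 10.8]
ee_rot: [0.8, -0.519, -0.253, -0.163]
contact_force: [-0.3, 0.2, -0.5]
gripper_width: 85.2
grasp_force: 0.0
```

Run:
```python
from h import *
show()
```

```text
t 2.65 pos [ 513.9 -111.4   10.8] yhead -155.9 z [-0.236  0.523 -0.819] w 85.2 F [-0.3  0.2 -0.5] grip 0.0 q [-0.21  0.7  -0.03 -0.5  -1.27  0.89]
```

Call:
servo_tool:
  rows:
    - [[85,0,0,0,0,0,0]]

```text
clock: 2.78
position: [514.2, -111.6, 11.0]
ee_rot: [0.8, -0.519, -0.252, -0.163]
contact_force: [-0.5, -0.9, -0.2]
gripper_width: 84.9
grasp_force: 0.0
```

Call:
servo_tool:
  rows:
    - [[85,0,-3,0,0,0,0],[85,0,-6,0,0,0,0],[85,0,-6,0,0,0,0],[70,0,-6,0,0,0,0],[58,0,-6,0,0,0,0],[50,0,-6,0,0,0,0],[50,0,-6,0,0,0,0],[50,0,-6,0,0,0,0],[50,0,-6,0,0,0,0]]

```text
clock: 3.9
position: [519.6, -109.6, 10.7]
ee_rot: [0.8, -0.519, -0.252, -0.163]
contact_force: [0.3, -3.3, 5.1]
gripper_width: 60.3
grasp_force: 65.9
```

Run:
```python
from h import *
show()
print(goal([527,-260,200],55,204.9)[:2])
```

```text
t 3.9 pos [ 519.6 -109.6   10.7] yhead -155.9 z [-0.235  0.522 -0.82 ] w 60.3 F [ 0.3 -3.3  5.1] grip 65.87989926338196 q [-0.2   0.7  -0.02 -0.51 -1.28  0.88]
(array([   6.7,   55. , -235.5]), array([ 0.005,  1.57 , -0.015]))
```

Run:
```python
from h import *
print(goal([523,-200,140],15,204.9)[:2])
print(goal([527,-294,140],55,204.9)[:2])
```

```text
(array([  -5.2,   34.1, -154. ]), array([-0.001,  0.872, -0.015]))
(array([  66.5,   68.8, -204. ]), array([ 0.005,  1.57 , -0.015]))
```

Call:
servo_tool:
  rows:
    - [[50,-12,0,-17,0,0,0],[50,-30,0,-42,0,0,0],[50,-46,0,-66,0,0,0],[50,-46,0,-66,0,0.15,0],[50,-46,0,-66,0,0.33,0]]

```text
clock: 4.53
position: [519.8, -109.7, 91.3]
ee_rot: [0.83, -0.54, -0.116, -0.075]
contact_force: [-0.3, 1.0, -1.5]
gripper_width: 60.5
grasp_force: 65.1
```

Run:
```python
from h import *
show()
print(goal([523,-200,140],10,204.9)[:2])
print(goal([527,-294,140],55,204.9)[:2])
```

```text
t 4.53 pos [ 519.8 -109.7   91.3] yhead -156.1 z [-0.112  0.249 -0.962] w 60.5 F [-0.3  1.  -1.5] grip 65.1021409034729 q [-0.05  0.46 -0.18 -0.28 -1.07  0.62]
(array([ 67.4,  33.8, -69.6]), array([ 0.   ,  0.451, -0.017]))
(array([151.6,  68.3, -93.5]), array([ 0.007,  1.236, -0.016]))
```

Call:
servo_tool:
  rows:
    - [[50,19,8,-12,0,0.155,0],[50,38,17,-23,0,0.31,-0.005],[50,57,26,-35,0,0.464,-0.01],[50,76,34,-47,0,0.62,-0.01],[50,95,43,-58,0.005,0.77,-0.015],[50,114,51,-70,0.005,0.93,-0.015],[50,133,60,-82,0.007,1.08,-0.016],[50,152,68,-93,0.007,1.236,-0.016],[50,152,68,-93,0.007,1.236,-0.016]]

```text
clock: 5.65
position: [529.6, -291.3, 144.0]
ee_rot: [0.769, -0.502, 0.322, 0.228]
contact_force: [1.2, -1.0, -2.3]
gripper_width: 60.3
grasp_force: 65.3
```

Run:
```python
from h import *
show()
print(goal([527,-294,72],55,204.9)[:2])
for n in("scene","top"):
    im=arm.get_image(n)[:,:,::-1]; u,v=proj(n,np.array([527,-294,80.])).astype(int); print(n,u,v)
    a=im[v-60:v+60,u-65:u+65]; b=cv2.resize(a,None,fx=3,fy=3,interpolation=cv2.INTER_CUBIC)
    cv2.imwrite(f"pics/{n}1.png",im); globals()[n]=b
cv2.imwrite("pics/pair1.png",np.hstack([scene,top]))
```

```text
t 5.65 pos [ 529.6 -291.3  144. ] yhead -156.9 z [ 0.267 -0.675 -0.688] w 60.3 F [ 1.2 -1.  -2.3] grip 65.25221943855286 q [-0.32  0.32 -0.92  1.94 -0.64 -1.09]
(array([-51.3,   1.5,  50.6]), array([0.042, 0.149, 0.001]))
scene 208 172
top 457 244
```

View pics/pair1.png

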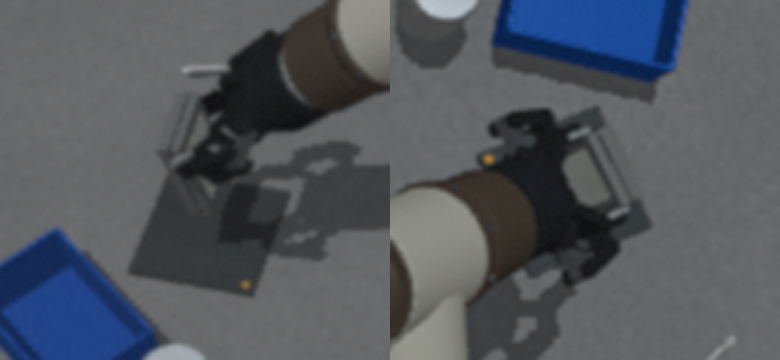

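The pair of crops shows the case held over the plate (scene crop about (190,150)), still some 9° short of vertical. Joint 4 is near its limit, so I'll turn the tool about the vertical to a friendlier heading and finish the tilt there.

Run:
```python
from h import *
for h,t in((190,48),(175,55)): print(goal([527,-294,140],t,h)[:2])
```

```text
(array([1.6, 1.9, 2.9]), array([-0.146,  0.03 ,  0.182]))
(array([1.6, 1.9, 2.9]), array([-0.359,  0.145,  0.339]))
```

Call:
servo_tool:
  rows:
    - [[50,0,0,0,-0.07,0.015,0.09],[50,1,1,1,-0.146,0.03,0.182],[50,1,1,2,-0.22,0.06,0.23],[50,1,1,2,-0.29,0.1,0.29],[50,2,2,3,-0.359,0.145,0.339],[50,2,2,3,-0.359,0.145,0.339],[50,2,2,3,-0.359,0.145,0.339]]

```text
clock: 6.62
position: [529.0, -294.3, 142.1]
ee_rot: [-0.599, 0.655, -0.313, -0.339]
contact_force: [-0.1, -0.0, -2.1]
gripper_width: 60.0
grasp_force: 65.5
```

Run:
```python
from h import *
show()
for h,t in((175,55),): print(goal([527,-294,140],t,h)[:2]); print(goal([527,-294,73],t,h)[:2])
M=Ro.from_quat(arm.read_state()["ee_rot"])
print("case x in world",M.apply([np.sin(np.deg2rad(-55)),0,np.cos(np.deg2rad(55))]))
```

```text
t 6.62 pos [ 529.  -294.3  142.1] yhead 175.0 z [-0.069 -0.815 -0.575] w 60.0 F [-0.1 -0.  -2.1] grip 65.47845125198364 q [-0.01  0.49 -0.74  1.27 -1.02 -1.17]
(array([-1.8,  2. ,  1.1]), array([-0.002,  0.002, -0.004]))
(array([-56.6,   2.3,  39.6]), array([-0.002,  0.002, -0.004]))
case x in world [ 0.00459709  0.00134356 -0.99998853]
```

Call:
servo_tool:
  rows:
    - [[50,-18,1,12,0,0,0],[50,-36,2,25,0,0,0],[50,-47,2,33,0,0,0],[50,-51,2,36,0,0,0],[50,-52.5,2,36.7,0,0,0],[50,-52.5,2,36.7,0,0,0]]

```text
clock: 7.38
position: [528.1, -294.5, 78.6]
ee_rot: [-0.598, 0.655, -0.314, -0.339]
contact_force: [0.5, 0.0, -1.7]
gripper_width: 59.9
grasp_force: 65.5
```

Run:
```python
from h import *
show(); P=arm.camera_params("wrist"); im=arm.get_image("wrist"); cv2.imwrite("pics/w2.png",im[:,:,::-1])
import pickle; pickle.dump(P,open("w2.pkl","wb"))
for z in (6,52,98): print(z,proj("wrist",np.array([527,-294,z]),P).round())
```

```text
t 7.38 pos [ 528.1 -294.5   78.6] yhead 175.0 z [-0.069 -0.817 -0.573] w 59.9 F [ 0.5  0.  -1.7] grip 65.47536849975586 q [-0.04  0.59 -0.79  1.39 -0.98 -1.34]
6 [319. 366.]
52 [319. 336.]
98 [319. 288.]
```

View pics/w2.png

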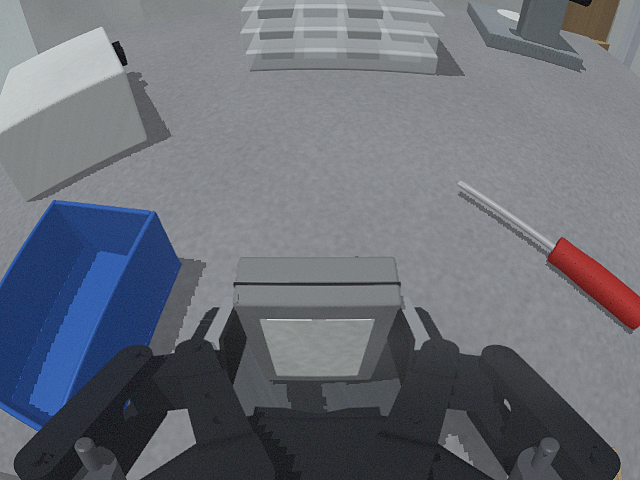

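The wrist view shows the case held squarely between the fingers, top at (318,270) and panel at (318,348). I'll lower the last few mm onto the plate.

Call:
servo_tool:
  rows:
    - [[50,-2.5,0,1.7,0,0,0],[50,-4,0,2.8,0,0,0],[50,-4.9,0,3.4,0,0,0],[50,-4.9,0,3.4,0,0,0]]

```text
clock: 7.92
position: [527.9, -294.6, 72.3]
ee_rot: [-0.598, 0.655, -0.314, -0.339]
contact_force: [-0.4, 0.5, 0.7]
gripper_width: 60.1
grasp_force: 65.6
```

Call:
servo_tool:
  rows:
    - [[50,-0.8,0,0.6,0,0,0],[50,-0.8,0,0.6,0,0,0]]

```text
clock: 8.18
position: [527.9, -294.8, 72.3]
ee_rot: [-0.598, 0.654, -0.315, -0.34]
contact_force: [-2.0, 3.0, 5.5]
gripper_width: 60.6
grasp_force: 66.0
```

Contact shows as 5.5 N up, so I'll release and back off along the tool axis.

Call:
servo_tool:
  rows:
    - [[66,0,0,0,0,0,0],[74,0,0,0,0,0,0],[85,0,0,0,0,0,0],[85,0,0,0,0,0,0],[85,0,0,-15,0,0,0],[85,0,0,-45,0,0,0],[85,0,0,-80,0,0,0],[85,0,0,-115,0,0,0],[85,0,0,-140,0,0,0],[85,0,0,-140,0,0,0]]

```text
clock: 9.43
position: [538.8, -178.6, 152.2]
ee_rot: [-0.599, 0.655, -0.315, -0.338]
contact_force: [-0.2, -0.5, 0.2]
gripper_width: 84.8
grasp_force: 0.0
```

Run:
```python
from h import *
show(); P=arm.camera_params("wrist"); im=arm.get_image("wrist")[:,:,::-1]; cv2.imwrite("pics/w3.png",im)
import pickle; pickle.dump(P,open("w3.pkl","wb"))
for z in (6,52,98): print(z,proj("wrist",np.array([527,-294,z]),P).round())
for n in("scene","top"):
    cv2.imwrite(f"pics/{n}2.png",arm.get_image(n)[:,:,::-1])
print(goal([527,-250,240],20,265)[:2],goal([527,-294,240],0,265)[:2])
```

```text
t 9.43 pos [ 538.8 -178.6  152.2] yhead 175.1 z [-0.065 -0.816 -0.574] w 84.8 F [-0.2 -0.5  0.2] grip 0.0 q [ 0.27  0.49 -0.68  1.01 -1.14 -1.16]
6 [320. 273.]
52 [320. 242.]
98 [320. 204.]
(array([113.1,   3.3,   6. ]), array([ 0.968, -0.482, -1.265])) (array([138.2,  -0.6,  42. ]), array([ 0.748, -0.752, -1.441]))
```

View pics/w3.png

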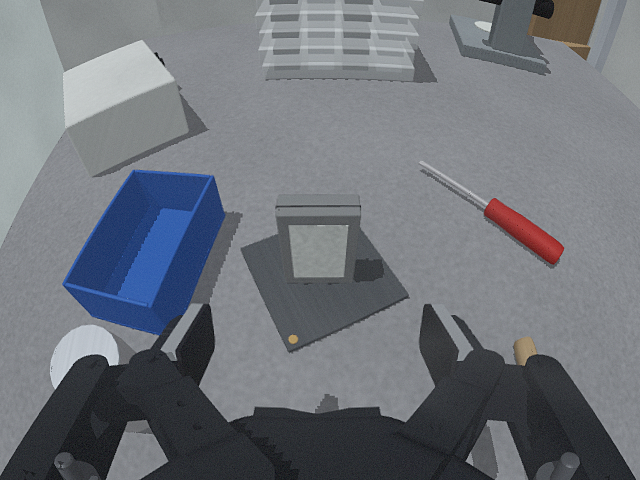

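The case stands on the plate by itself: top face at (318,201), foot at (320,282). Next I bring the tool vertical above it, turned so the fingers close across its 22 mm thickness.

Call:
servo_tool:
  rows:
    - [[85,14,0,4,0.075,-0.075,-0.144],[85,28,0,8,0.15,-0.15,-0.288],[85,41,0,13,0.224,-0.226,-0.432],[85,55,0,17,0.3,-0.3,-0.576],[85,69,0,21,0.374,-0.376,-0.72],[85,83,0,25,0.449,-0.451,-0.865],[85,97,0,29,0.524,-0.526,-1.009],[85,111,0,34,0.598,-0.602,-1.153],[85,124,0,38,0.673,-0.677,-1.297],[85,138,0,42,0.748,-0.752,-1.441]]

```text
clock: 10.82
position: [525.4, -292.7, 237.5]
ee_rot: [0.984, -0.158, 0.05, 0.064]
contact_force: [-0.0, -0.3, 0.2]
gripper_width: 85.1
grasp_force: 0.0
```

Call:
servo_tool:
  rows:
    - [[85,0,0,0,0,0,0],[85,0,0,0,0,0,0]]

```text
clock: 11.08
position: [525.3, -292.3, 236.6]
ee_rot: [0.983, -0.161, 0.051, 0.066]
contact_force: [-0.1, 0.8, -0.3]
gripper_width: 85.2
grasp_force: 0.0
```

Run:
```python
from h import *
import pickle
P3=pickle.load(open("w3.pkl","rb"))
for p in [(277,196),(360,195),(277,207),(361,206)]: print(on("wrist",p,98,P3).round(1))
show(); P=arm.camera_params("wrist"); im=arm.get_image("wrist")[:,:,::-1]; cv2.imwrite("pics/w4.png",im)
pickle.dump(P,open("w4.pkl","wb"))
for z in (6,98): print(z,proj("wrist",np.array([527,-294,z]),P).round())
```

```text
[ 558.2 -305.2   98. ]
[ 495.8 -300.5   98. ]
[ 558.4 -293.7   98. ]
[ 496.9 -289.    98. ]
t 11.07 pos [ 525.3 -292.3  236.6] yhead -109.0 z [ 0.078 -0.146 -0.986] w 85.2 F [-0.1  0.8 -0.3] grip 0.0 q [-0.17  0.27 -0.21  0.16 -0.99  1.34]
6 [292. 230.]
98 [298. 247.]
```

View pics/w4.png

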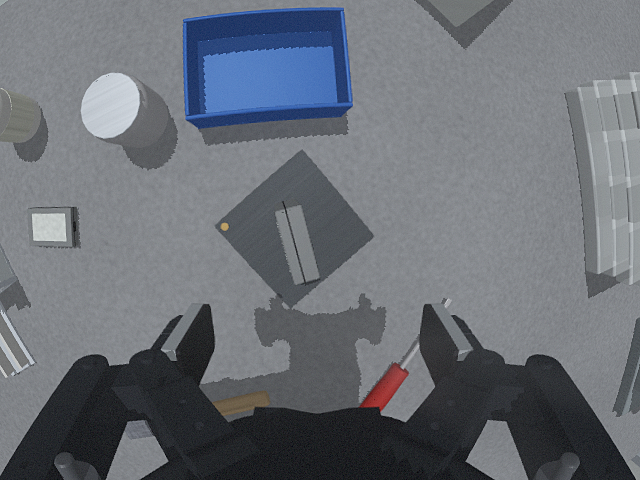

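The view shows the case from above, top face quad near (275,210), (302,205), (319,278), (293,286), with the tool still turning. I'll measure it and finish the turn.

Run:
```python
from h import *
import pickle
P=pickle.load(open("w4.pkl","rb"))
q=np.array([on("wrist",p,98,P)[:2] for p in [(275,210),(302,205),(319,278),(293,286)]]);print(q.round(1))
c=q.mean(0);d=(q[0]+q[1]-q[2]-q[3]);print(c,np.rad2deg(np.arctan2(d[1],d[0])),np.linalg.norm(d)/2,np.linalg.norm(q[0]-q[1]),np.linalg.norm(q[2]-q[3]))
hd=np.rad2deg(np.arctan2(d[1],d[0]))%180-90
h=hd+180 if hd>0 else hd+360
for z in(150,78): print(h,goal([*c,z],0,h)[:2])
```

```text
[[ 560.4 -286.6]
 [ 557.  -307.7]
 [ 496.7 -301.2]
 [ 497.8 -279.2]]
[ 527.99041956 -293.69979141] -6.438190435904167 61.79492350505739 21.377883184341954 22.023022502604963
263.5618095640958 (array([-7.4, -8.9, 85.9]), array([ 0.127, -0.109, -0.21 ]))
263.5618095640958 (array([-16. , -17.1, 156.9]), array([ 0.127, -0.109, -0.21 ]))
```

Call:
servo_tool:
  rows:
    - [[85,-1,-1,10,0.06,-0.05,-0.1],[85,-4,-5,50,0.127,-0.109,-0.21],[85,-7.4,-8.9,86,0.127,-0.109,-0.21],[85,-7.4,-8.9,86,0.127,-0.109,-0.21],[85,-7.4,-8.9,86,0.127,-0.109,-0.21]]

```text
clock: 11.75
position: [530.1, -293.6, 152.7]
ee_rot: [0.999, -0.054, 0.002, 0.0]
contact_force: [0.5, -0.3, 0.2]
gripper_width: 84.9
grasp_force: 0.0
```

Run:
```python
from h import *
show()
for z in(150,74): print(goal([528,-293.7,z],0,263.6)[:2])
```

```text
t 11.75 pos [ 530.1 -293.6  152.7] yhead -96.2 z [ 0.004 -0.001 -1.   ] w 84.9 F [ 0.5 -0.3  0.2] grip 0.0 q [-0.24  0.42 -0.15  0.   -1.    1.7 ]
(array([-2.1,  0.3,  2.7]), array([ 0.001, -0.004,  0.003]))
(array([-2.4,  0.2, 78.7]), array([ 0.001, -0.004,  0.003]))
```

Call:
servo_tool:
  rows:
    - [[70,-2,0,25,0,-0.004,0.003],[60,-2.2,0.2,55,0,-0.004,0.003],[55,-2.4,0.2,72,0,-0.004,0.003],[50,-2.4,0.2,78.7,0,-0.004,0.003],[35,-2.4,0.2,78.7,0,-0.004,0.003],[26,-2.4,0.2,78.7,0,-0.004,0.003],[12,-2.4,0.2,78.7,0,-0.004,0.003],[10,-2.4,0.2,78.7,0,-0.004,0.003],[10,-2.4,0.2,78.7,0,-0.004,0.003],[10,-2.4,0.2,78.7,0,-0.004,0.003]]

```text
clock: 13.0
position: [528.6, -294.1, 74.2]
ee_rot: [0.998, -0.056, 0.001, 0.0]
contact_force: [-0.3, 0.1, 5.8]
gripper_width: 21.2
grasp_force: 60.1
```

Run:
```python
from h import *
show()
print(goal([528,-293.7,240],0,263.6)[:2])
```

```text
t 13.0 pos [ 528.6 -294.1   74.2] yhead -96.4 z [ 0.001 -0.    -1.   ] w 21.2 F [-0.3  0.1  5.8] grip 60.14341056346893 q [-0.24  0.5  -0.24  0.   -0.83  1.7 ]
(array([  -0.4,   -0.3, -165.8]), array([ 0.   , -0.001, -0.001]))
```

Call:
servo_tool:
  rows:
    - [[10,0,0,-25,0,0,0],[10,0,0,-75,0,0,0],[10,0,-10,-130,0,0,0],[10,-20,-60,-160,0,0,-0.05],[10,-42,-118,-166,0,0,-0.1],[10,-65,-176,-166,0,0,-0.15],[10,-90,-234,-166,0,0,-0.2],[10,-112,-292,-166,0,0,-0.25],[10,-130,-340,-166,0,0,-0.25],[10,-139,-361,-166,0,0,-0.25]]

```text
clock: 14.25
position: [428.8, 82.5, 238.6]
ee_rot: [0.998, 0.07, -0.001, -0.001]
contact_force: [1.1, -1.3, -0.9]
gripper_width: 20.9
grasp_force: 59.4
```

Call:
servo_tool:
  rows:
    - [[10,0,0,0,0,0,0],[10,0,0,0,0,0,0]]

```text
clock: 14.5
position: [430.0, 80.1, 238.7]
ee_rot: [0.998, 0.068, -0.001, -0.0]
contact_force: [0.2, -0.1, -0.8]
gripper_width: 20.9
grasp_force: 59.4
```

Run:
```python
from h import *
import pickle
show(); P=arm.camera_params("wrist"); im=arm.get_image("wrist")[:,:,::-1]; cv2.imwrite("pics/w5.png",im)
pickle.dump(P,open("w5.pkl","wb"))
```

```text
t 14.5 pos [430.   80.1 238.7] yhead -82.2 z [-0.002  0.    -1.   ] w 20.9 F [ 0.2 -0.1 -0.8] grip 59.37001347541809 q [ 0.56  0.05 -0.41 -0.   -1.11  1.15]
```

View pics/w5.png

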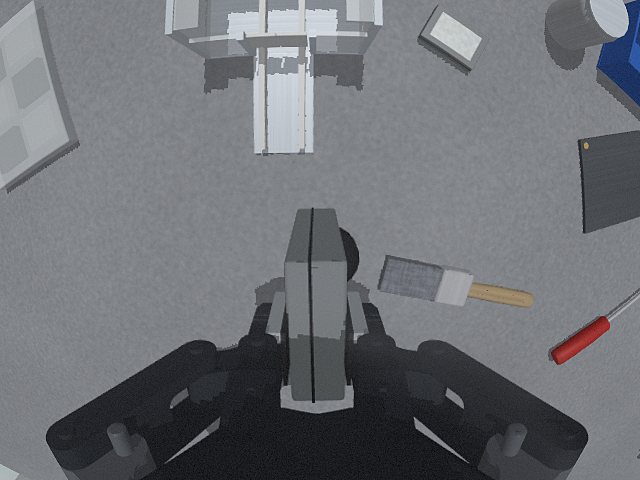

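The wrist view shows the lane's front edge at (255,154)–(313,153), with the rails running up to the closed leaves at (285,40). The case hangs from the gripper at (318,300). I'll read off the edge profiles.

Run:
```python
from h import *
import pickle
P=pickle.load(open("w5.pkl","rb")); im=cv2.imread("pics/w5.png").astype(int)
for v in(90,120,145):
    print(v,[(u,*(im[v-1:v+2,u].mean(0).astype(int)[[0,2]])) for u in range(250,318)])
print([(v,im[v,285].mean().astype(int)) for v in range(148,160)])
print([(v,im[v,285].mean().astype(int)) for v in range(25,90,2)])
```

```text
90 [(250, np.int64(137), np.int64(130)), (251, np.int64(134), np.int64(126)), (252, np.int64(136), np.int64(127)), (253, np.int64(169), np.int64(158)), (254, np.int64(219), np.int64(204)), (255, np.int64(213), np.int64(199)), (256, np.int64(213), np.int64(198)), (257, np.int64(219), np.int64(204)), (258, np.int64(205), np.int64(198)), (259, np.int64(197), np.int64(197)), (260, np.int64(198), np.int64(197)), (261, np.int64(198), np.int64(197)), (262, np.int64(200), np.int64(200)), (263, np.int64(207), np.int64(206)), (264, np.int64(167), np.int64(165)), (265, np.int64(112), np.int64(111)), (266, np.int64(109), np.int64(109)), (267, np.int64(175), np.int64(163)), (268, np.int64(215), np.int64(200)), (269, np.int64(211), np.int64(195)), (270, np.int64(212), np.int64(198)), (271, np.int64(215), np.int64(200)), (272, np.int64(213), np.int64(199)), (273, np.int64(212), np.int64(197)), (274, np.int64(212), np.int64(197)), (275, np.int64(212), np.int64(197)), (276, np.int64(215), np.int64(202)), (277, np.int64(215), np.int64(201)), (278, np.int64(214), np.int64(200)), (279, np.int64(216), np
[... 6720 characters left out ...]
136))]
[(25, np.int64(208)), (27, np.int64(209)), (29, np.int64(209)), (31, np.int64(214)), (33, np.int64(205)), (35, np.int64(164)), (37, np.int64(119)), (39, np.int64(119)), (41, np.int64(117)), (43, np.int64(119)), (45, np.int64(120)), (47, np.int64(218)), (49, np.int64(211)), (51, np.int64(209)), (53, np.int64(229)), (55, np.int64(221)), (57, np.int64(138)), (59, np.int64(135)), (61, np.int64(139)), (63, np.int64(142)), (65, np.int64(142)), (67, np.int64(142)), (69, np.int64(144)), (71, np.int64(143)), (73, np.int64(140)), (75, np.int64(217)), (77, np.int64(211)), (79, np.int64(212)), (81, np.int64(212)), (83, np.int64(210)), (85, np.int64(209)), (87, np.int64(211)), (89, np.int64(209))]
```

Run:
```python
from h import *
import pickle
P=pickle.load(open("w5.pkl","rb"))
cs=[]
for v,a,b,c,d,f0,f1 in((90,258.0,264.0,297.8,304.0,253.0,313.0),(120,258.1,264.3,297.9,304,253.1,313),(145,258.6,264.6,298,304,253.8,312.9)):
    r=[on("wrist",(u,v),24,P)[:2] for u in(a,b,c,d)]; f=[on("wrist",(u,v),4,P)[:2] for u in(f0,f1)]
    n=np.linalg.norm
    print(n(r[0]-r[1]),n(r[1]-r[2]),n(r[2]-r[3]),"floor w",n(f[0]-f[1]),"centre",np.mean(r,0).round(1),np.mean(f,0).round(1)); cs.append(np.mean(r,0))
    cs.append(np.mean(f,0))
cs=np.array(cs); vx,vy,x0,y0=cv2.fitLine(cs.astype(np.float32),cv2.DIST_L2,0,.01,.01).ravel(); 
s=np.sign(vx); d=np.array([vx,vy])*s; print("dir",np.rad2deg(np.arctan2(d[1],d[0])))
f=[on("wrist",p,4,P)[:2] for p in((257,153),(310,152.3))]; fm=np.mean(f,0)
e=f[1]-f[0]; print("front edge normal heading",np.rad2deg(np.arctan2(e[1],e[0]))+90)
p0=np.array([x0,y0]); fe=p0+d*((fm-p0)@d); H=fe+d*105; print("front",fe,"hood origin",H)
print("leaf top px on z72 v=35..46",[((on("wrist",(285,v),72,P)[:2]-H)@d).round(1) for v in(35,46)])
print("pred leaf top",proj("wrist",np.r_[H,72],P), "top-view pixel",proj("top",np.r_[H,72]))
```

```text
5.779205810141143 32.14853471427182 5.849016542698858 floor w 60.2840618021104 centre [539.7 129.7] [542.1 130. ]
5.992702512645536 32.07865745337117 5.777684360927853 floor w 60.41571538152364 centre [510.8 125.8] [511.6 125.9]
5.835295957850299 32.09492773400017 5.720763153039158 floor w 59.99125068446415 centre [486.9 122.5] [486.3 122.3]
dir 7.848197
front edge normal heading 7.806023164633373
front [478.51940497 121.29627459] hood origin [582.53589972 135.63391153]
leaf top px on z72 v=35..46 [np.float64(-1.3), np.float64(-11.1)]
pred leaf top [275.48516639  33.82838529] top-view pixel [288.15559211 225.54747982]
```

The rail and floor widths come out at 6/32/6 and 60 mm, which match, so the hood origin is at (582.5,135.6) with heading 7.85°. I'll go above the lane point.

Run:
```python
from h import *
import pickle
P=pickle.load(open("w5.pkl","rb")); s=arm.read_state()
print("cam in tool",Ro.from_quat(s["ee_rot"]).inv().apply(-np.array(P["R"]).T@P["t"]-s["position"]))
for z in(180,105): print(goal([525.1,127.7,z],0,277.85)[:2])
```

```text
cam in tool [  73.28009654   -0.49234405 -142.93385095]
(array([100.6, -34.5,  58.6]), array([-0.001,  0.002, -0.001]))
(array([100.8, -34.5, 133.6]), array([-0.001,  0.002, -0.001]))
```

Call:
servo_tool:
  rows:
    - [[10,40,-14,0,0,0,0],[10,80,-27,0,0,0,0],[10,100.6,-34.5,15,0,0,0],[10,100.6,-34.5,60,0,0,0],[10,100.6,-34.5,105,0,0,0],[10,100.6,-34.5,133,0,0,0],[10,100.6,-34.5,133,0,0,0],[10,100.6,-34.5,133,0,0,0]]

```text
clock: 15.55
position: [526.4, 128.3, 107.3]
ee_rot: [0.998, 0.068, 0.0, -0.001]
contact_force: [-0.3, -0.4, -1.2]
gripper_width: 21.2
grasp_force: 59.3
```

Run:
```python
from h import *
import pickle
show(); print(goal([525.1,127.7,78],0,277.85)[:2])
P=arm.camera_params("wrist"); im=arm.get_image("wrist")[:,:,::-1]; cv2.imwrite("pics/w6.png",im)
pickle.dump(P,open("w6.pkl","wb"))
```

```text
t 15.55 pos [526.4 128.3 107.3] yhead -82.2 z [ 0.001  0.001 -1.   ] w 21.2 F [-0.3 -0.4 -1.2] grip 59.268468618392944 q [ 0.54  0.37 -0.36 -0.   -0.84  1.17]
(array([-1.4,  0.5, 29.3]), array([-0.001, -0.001, -0.001]))
```

View pics/w6.png

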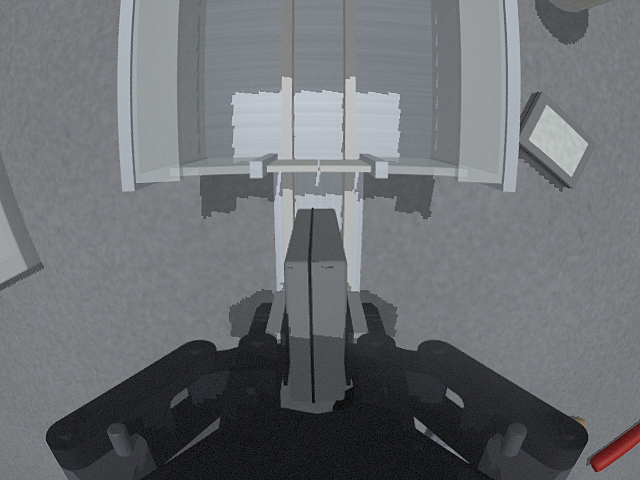

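The case hangs centred over the lane: rails at u≈288 and 350, leaf meeting edge at (318,165), case at u≈317. Lowering now.

Call:
servo_tool:
  rows:
    - [[10,-1,0.5,10,0,0,0],[10,-1.4,0.5,20,0,0,0],[10,-1.4,0.5,29,0,0,0],[10,-1.4,0.5,32.5,0,0,0],[10,-1.4,0.5,34,0,0,0],[10,-1.4,0.5,34,0,0,0]]

```text
clock: 16.35
position: [524.1, 128.1, 72.3]
ee_rot: [0.998, 0.069, -0.0, -0.001]
contact_force: [-0.1, -0.4, -1.3]
gripper_width: 20.6
grasp_force: 59.5
```

Call:
servo_tool:
  rows:
    - [[10,0,0,1,0,0,0],[10,0,0,1,0,0,0],[10,0,0,1,0,0,0]]

```text
clock: 16.73
position: [524.2, 128.1, 72.2]
ee_rot: [0.998, 0.069, 0.0, -0.001]
contact_force: [-1.3, 0.1, 4.7]
gripper_width: 21.1
grasp_force: 60.3
```

Contact again, at 4.7 N. Release, rise clear, then step back behind the case with the fingers shut.

Call:
servo_tool:
  rows:
    - [[28,0,0,0,0,0,0],[36,0,0,0,0,0,0],[46,0,0,0,0,0,0],[46,0,0,-10,0,0,0],[46,0,0,-35,0,0,0],[46,0,0,-65,0,0,0],[20,-20,0,-72,0,0,0],[0,-50,0,-72,0,0,0],[0,-72,0,-72,0,0,0],[0,-72,0,-72,0,0,0]]

```text
clock: 17.98
position: [451.7, 117.8, 144.1]
ee_rot: [0.998, 0.069, -0.0, -0.001]
contact_force: [1.0, -0.7, 0.6]
gripper_width: 0.1
grasp_force: 0.0
```

Run:
```python
from h import *
import pickle
show()
H=np.array([582.5,135.6]);a=np.deg2rad(7.85);d=np.array([np.cos(a),np.sin(a)])
print(goal([*(H-130*d),38],0,277.85)[:2])
P=arm.camera_params("wrist"); im=arm.get_image("wrist")[:,:,::-1]; cv2.imwrite("pics/w7.png",im)
pickle.dump(P,open("w7.pkl","wb"))
```

```text
t 17.98 pos [451.7 117.8 144.1] yhead -82.1 z [-0.     0.001 -1.   ] w 0.1 F [ 1.  -0.7  0.6] grip 0.0 q [ 0.6   0.21 -0.49 -0.   -0.87  1.11]
(array([  2. ,   0.4, 106.1]), array([-0.001,  0.   ,  0.001]))
```

View pics/w7.png

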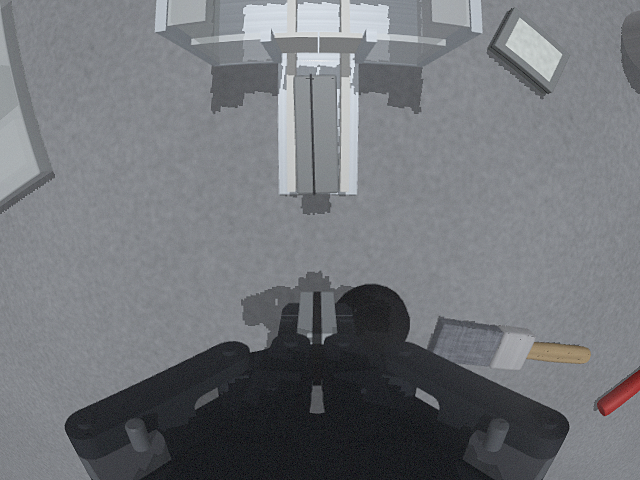

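The case stands upright between the rails (top face about (295–338, 75–190)) with the leaves closed ahead at v≈42. The shut fingers are behind it. Lowering to pushing height, then pushing.

Call:
servo_tool:
  rows:
    - [[0,1,0.4,30,0,0,0],[0,2,0.4,70,0,0,0],[0,2,0.4,98,0,0,0],[0,2,0.4,106,0,0,0],[0,2,0.4,106,0,0,0],[0,8,0.4,106,0,0,0],[0,14,0.4,106,0,0,0],[0,20,0.4,106,0,0,0]]

```text
clock: 19.02
position: [473.3, 120.8, 37.9]
ee_rot: [0.998, 0.068, 0.0, -0.001]
contact_force: [-0.5, 0.3, -0.4]
gripper_width: 0.1
grasp_force: 0.0
```

```bash
cat >> h.py <<'E'
H=np.array([582.5,135.6]);a=np.deg2rad(7.85);d=np.array([np.cos(a),np.sin(a)]);nn=np.array([-d[1],d[0]])
def hood():
    p=arm.read_state()["position"]; print("hood xy",((p[:2]-H)@d).round(1),((p[:2]-H)@nn).round(1))
E
python3 - <<'E'
from h import *
show(); hood(); print(goal([*(H+28*d),38],0,277.85)[:2])
E
```

```text
t 19.02 pos [473.3 120.8  37.9] yhead -82.1 z [ 0.     0.002 -1.   ] w 0.1 F [-0.5  0.3 -0.4] grip 0.0 q [ 0.58  0.4  -0.56 -0.   -0.61  1.13]
hood xy -110.2 0.2
(array([138.2,   0.3,  -0. ]), array([-0.002, -0.001,  0.   ]))
```

Call:
servo_tool:
  rows:
    - [[0,6,0,0,0,0,0],[0,12,0,0,0,0,0],[0,18,0,0,0,0,0],[0,24,0,0,0,0,0],[0,31,0,0,0,0,0],[0,38,0,0,0,0,0],[0,45,0,0,0,0,0],[0,52,0,0,0,0,0],[0,59,0,0,0,0,0],[0,66,0,0,0,0,0]]

```text
clock: 20.27
position: [535.7, 128.4, 37.1]
ee_rot: [0.998, 0.068, -0.003, 0.0]
contact_force: [-4.0, -0.4, 1.7]
gripper_width: -0.2
grasp_force: 1.4
```

Run:
```python
from h import *
show(); hood()
im=arm.get_image("wrist")[:,:,::-1]; b=arm.get_image("scene")[:,:,::-1]
u,v=proj("scene",np.r_[H,50]).astype(int); b=cv2.resize(b[v-60:v+60,u-60:u+60],(480,480),interpolation=cv2.INTER_CUBIC)
cv2.imwrite("pics/w8.png",np.hstack([im[0:480,160:480],b]))
```

```text
t 20.27 pos [535.7 128.4  37.1] yhead -82.2 z [-0.006 -0.001 -1.   ] w -0.2 F [-4.  -0.4  1.7] grip 1.3856882066465914 q [ 0.53  0.48 -0.4  -0.   -0.69  1.18]
hood xy -47.3 -0.7
```

View pics/w8.png

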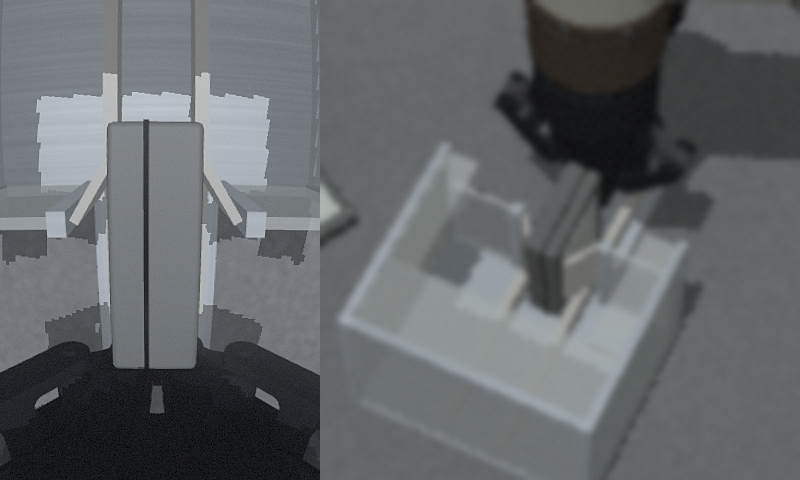

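The case is upright and straight (top at (108–203, 122–368)) and both leaves are held open. I'll push on by 73 mm more.

Call:
servo_tool:
  rows:
    - [[0,7,0,0,0,0,0],[0,14,0,0,0,0,0],[0,21,0,0,0,0,0],[0,28,0,0,0,0,0],[0,35,0,0,0,0,0],[0,43,0,0,0,0,0],[0,51,0,0,0,0,0],[0,58,0,0,0,0,0],[0,65,0,0,0,0,0],[0,71,0,0,0,0,0]]

```text
clock: 21.62
position: [607.1, 138.7, 36.9]
ee_rot: [0.998, 0.068, -0.002, 0.0]
contact_force: [-3.7, -0.6, 1.3]
gripper_width: -0.2
grasp_force: 1.8
```

Run:
```python
from h import *
import pickle
show(); hood(); P=arm.camera_params("wrist"); im=arm.get_image("wrist")[:,:,::-1]; cv2.imwrite("pics/w9.png",im); pickle.dump(P,open("w9.pkl","wb"))
g=cv2.cvtColor(im,cv2.COLOR_BGR2GRAY)
for x in(60,70,80): print(x,[proj("wrist",np.r_[H+d*(x+k),96],P).round() for k in(-31,31)])
print([(v,int(g[v,300])) for v in range(80,400,6)])
```

```text
t 21.62 pos [607.1 138.7  36.9] yhead -82.2 z [-0.004 -0.    -1.   ] w -0.2 F [-3.7 -0.6  1.3] grip 1.7683383564872202 q [ 0.48  0.57 -0.22 -0.   -0.78  1.23]
hood xy 24.8 -0.3
60 [array([316., 390.]), array([316., 166.])]
70 [array([316., 362.]), array([316., 122.])]
80 [array([316., 331.]), array([316.,  78.])]
[(80, 162), (86, 162), (92, 162), (98, 161), (104, 162), (110, 159), (116, 159), (122, 149), (128, 147), (134, 151), (140, 147), (146, 147), (152, 145), (158, 147), (164, 142), (170, 145), (176, 144), (182, 143), (188, 143), (194, 143), (200, 142), (206, 142), (212, 143), (218, 139), (224, 137), (230, 93), (236, 109), (242, 109), (248, 110), (254, 113), (260, 110), (266, 107), (272, 105), (278, 109), (284, 105), (290, 103), (296, 107), (302, 103), (308, 103), (314, 100), (320, 107), (326, 103), (332, 97), (338, 99), (344, 108), (350, 96), (356, 99), (362, 99), (368, 47), (374, 29), (380, 25), (386, 19), (392, 28), (398, 21)]
```

I've now viewed 12 pictures, over the limit of 10, so I won't view any more. From here I'll compare images by numbers only.

Run:
```python
import cv2
a=cv2.cvtColor(cv2.imread("pics/w8.png"),cv2.COLOR_BGR2GRAY); b=cv2.cvtColor(cv2.imread("pics/w9.png"),cv2.COLOR_BGR2GRAY)[:,160:480]
for n,g in(("w8",a),("w9",b)):
    for v in(130,180,240,300,350): print(n,v,[int(x) for x in g[v,90:225:5]])
    print([int(x) for x in g[90:380:8,180]])
```

```text
w8 130 [184, 186, 184, 191, 125, 133, 133, 135, 132, 135, 131, 66, 138, 134, 131, 131, 131, 132, 130, 130, 135, 133, 118, 187, 180, 181, 179]
w8 180 [160, 181, 180, 111, 116, 128, 130, 125, 123, 127, 129, 52, 131, 127, 125, 128, 124, 128, 130, 130, 126, 128, 117, 108, 184, 180, 166]
w8 240 [86, 89, 179, 179, 111, 122, 124, 128, 121, 120, 123, 48, 125, 123, 122, 123, 123, 122, 125, 124, 121, 124, 93, 179, 124, 122, 122]
w8 300 [121, 121, 172, 176, 70, 121, 117, 118, 118, 116, 119, 42, 118, 122, 115, 114, 119, 114, 122, 118, 118, 116, 185, 180, 170, 116, 123]
w8 350 [86, 78, 54, 30, 36, 106, 115, 117, 111, 112, 114, 36, 115, 110, 113, 111, 111, 114, 111, 113, 114, 103, 47, 53, 48, 86, 82]
[135, 190, 191, 188, 87, 130, 129, 134, 129, 130, 127, 129, 128, 125, 125, 126, 128, 128, 123, 126, 124, 123, 120, 124, 119, 120, 120, 117, 117, 118, 117, 114, 109, 112, 111, 23, 31]
w9 130 [153, 155, 152, 154, 146, 149, 146, 149, 147, 149, 148, 138, 152, 149, 152, 148, 149, 148, 148, 149, 149, 147, 146, 157, 156, 159, 160]
w9 180 [148, 148, 154, 149, 140, 145, 144, 142, 141, 143, 145, 130, 142, 143, 141, 145, 144, 144, 145, 141, 147, 140, 142, 151, 152, 154, 150]
w9 240 [109, 113, 109, 111, 99, 111, 107, 111, 110, 110, 115, 48, 111, 110, 112, 111, 108, 110, 109, 111, 114, 108, 81, 134, 110, 112, 110]
w9 300 [154, 152, 152, 155, 97, 112, 109, 102, 108, 108, 105, 49, 104, 103, 106, 107, 106, 104, 105, 104, 105, 99, 162, 155, 152, 153, 153]
w9 350 [103, 91, 60, 25, 30, 90, 100, 98, 99, 105, 96, 27, 100, 99, 99, 103, 101, 103, 101, 101, 98, 81, 46, 54, 46, 92, 96]
[163, 160, 160, 161, 149, 148, 148, 148, 142, 146, 140, 143, 141, 140, 144, 140, 140, 143, 110, 111, 111, 110, 109, 109, 105, 108, 107, 107, 103, 106, 100, 102, 100, 96, 101, 25, 24]
```

The top-face edges (v≈120 and 365) and the seam sit where they did before, so the case is upright with its centre about 70 mm inside. I'll back off 4 mm, then go straight up and out.

Call:
servo_tool:
  rows:
    - [[0,-2,0,0,0,0,0],[0,-4,0,0,0,0,0],[0,-4,0,-5,0,0,0],[0,-4,0,-20,0,0,0],[0,-4,0,-40,0,0,0],[0,-4,0,-65,0,0,0],[0,-4,0,-90,0,0,0],[0,-8,0,-130,0,0,0],[0,-60,0,-150,0,0,0],[0,-110,0,-150,0,0,0]]

```text
clock: 22.92
position: [499.0, 124.1, 190.3]
ee_rot: [0.998, 0.068, 0.002, -0.001]
contact_force: [-0.1, 1.1, -0.3]
gripper_width: -0.2
grasp_force: 0.0
```

Call:
servo_tool:
  rows:
    - [[0,-10,0,0,0,0,0],[0,-10,0,0,0,0,0],[0,-10,0,0,0,0,0]]

```text
clock: 23.3
position: [490.4, 123.0, 187.6]
ee_rot: [0.998, 0.068, -0.0, -0.0]
contact_force: [0.0, -0.0, -0.0]
gripper_width: -0.2
grasp_force: 0.0
```

Run:
```python
from h import *
show(); hood(); P=arm.camera_params("wrist"); im=arm.get_image("wrist")[:,:,::-1]; cv2.imwrite("pics/w10.png",im); g=cv2.cvtColor(im,cv2.COLOR_BGR2GRAY)
w=lambda x,y,z:proj("wrist",np.r_[H+d*x+nn*y,z],P)
print("pred rear/front top",w(39,0,96).round(),w(101,0,96).round(),"width",w(39,11,96).round(),w(39,-11,96).round())
print("leaf top ends",w(0,25,72).round(),w(0,0,72).round(),w(0,-25,72).round())
u0=int(w(70,5,96)[0]); v0=int(w(101,0,96)[1]);v1=int(w(39,0,96)[1])
print("col",u0,[(v,int(g[v,u0])) for v in range(max(0,v0-12),v1+30,3)])
v=(v0+v1)//2; c=int(w(70,0,96)[0]); print("row",max(v,5),[(u,int(g[max(v,5),u])) for u in range(c-50,c+51,3)])
for y in(20,12,5,-5,-12,-20):   # white leaf tops seen along hood x near 0
    print("leaf y",y,[(x,int(g[tuple(np.round(w(x,y,72)[::-1]).astype(int))])) for x in range(-8,28,2)])
```

```text
t 23.3 pos [490.4 123.  187.6] yhead -82.1 z [-0.     0.001 -1.   ] w -0.2 F [ 0. -0. -0.] grip 0.0 q [ 0.57  0.22 -0.35 -0.   -1.    1.14]
hood xy -92.9 0.1
pred rear/front top [317.  43.] [317. -43.] width [300.  43.] [335.  43.]
leaf top ends [281. 106.] [317. 105.] [354. 106.]
col 309 [(0, 135), (3, 136), (6, 135), (9, 134), (12, 137), (15, 137), (18, 140), (21, 139), (24, 138), (27, 141), (30, 141), (33, 142), (36, 139), (39, 144), (42, 141), (45, 139), (48, 132), (51, 73), (54, 74), (57, 74), (60, 77), (63, 77), (66, 81), (69, 79)]
row 5 [(267, 138), (270, 135), (273, 138), (276, 137), (279, 134), (282, 138), (285, 136), (288, 133), (291, 132), (294, 136), (297, 138), (300, 107), (303, 142), (306, 137), (309, 138), (312, 130), (315, 144), (318, 138), (321, 137), (324, 139), (327, 137), (330, 143), (333, 120), (336, 120), (339, 136), (342, 135), (345, 136), (348, 133), (351, 134), (354, 140), (357, 136), (360, 136), (363, 138), (366, 140)]
leaf y 20 [(-8, 206), (-6, 224), (-4, 160), (-2, 108), (0, 200), (2, 197), (4, 198), (6, 200), (8, 202), (10, 202), (12, 207), (14, 202), (16
[... 379 characters left out ...]
), (12, 139), (14, 135), (16, 135), (18, 134), (20, 141), (22, 139), (24, 70), (26, 82)]
leaf y -5 [(-8, 202), (-6, 229), (-4, 145), (-2, 110), (0, 197), (2, 182), (4, 136), (6, 137), (8, 133), (10, 137), (12, 140), (14, 131), (16, 135), (18, 136), (20, 138), (22, 137), (24, 74), (26, 74)]
leaf y -12 [(-8, 155), (-6, 220), (-4, 140), (-2, 117), (0, 200), (2, 170), (4, 209), (6, 211), (8, 207), (10, 208), (12, 144), (14, 206), (16, 199), (18, 202), (20, 206), (22, 207), (24, 191), (26, 194)]
leaf y -20 [(-8, 207), (-6, 217), (-4, 133), (-2, 110), (0, 200), (2, 198), (4, 199), (6, 197), (8, 201), (10, 199), (12, 205), (14, 200), (16, 200), (18, 199), (20, 202), (22, 197), (24, 202), (26, 207)]
```

The leaf tops lie straight across the opening at the closed line. The case's rear edge is about 35 mm inside, and its sides are at u=300 and 335, centred. The arm is clear at zero force, so I'm handing in.

```bash
python3 -c "
from bench import arm
print(arm.job_done())"
```

```text
the job is handed in; nothing more can be done
None
```

The case was stood and released on the grounding plate, set upright in the lane, then pushed in through the leaves, and the job was handed in at about 23 s. My last measurements put the case centre about 66 mm inside with the leaves closed. The hand-in returned no verdict, and I viewed 12 pictures, breaking the limit of 10.

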